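# Latch the test fixture and hold the ignition key at start

### The job

Function-test the ignition lock of the black carrier in the bench fixture: first turn the turnbutton a quarter clockwise, across the hold-down frame, so that the frame is secured. Then take the key with the square head from the rack, leaving the round-headed one in its place, and push it into the lock, rocking it where the stiff pins hold it up, until its collar sits on the lock. Turn it a quarter clockwise to its stop and, as the lock springs back, finish while still holding the key turned.

Things in the scene. Friction and masses are not known exactly. Their poses are not given: they have to be found in the camera images.
- turnbutton_grip (a point): Turnbutton on a post at the middle of the fixture's near side: black thumb rib 12 mm thick (x), 40 long (y), 31 tall, centred on the vertical pivot, over a 16 mm wide steel wing whose free end points to y. Point on the pivot, 95 mm above the bench, 10 mm below the rib's top, 21 above the wing; turns with it. z up; pinch along x. Frame bar's top beside it: 66 mm above the bench.
- turnbutton (a joint): Angle of the turnbutton, rad: near 0 open (wing along the outside of the frame's front bar), 1.57 = turned clockwise seen from above to its stop, wing across the bar. Stays where it is left; friction about 0.05 Nm.
- frame (a joint): Hinged aluminium hold-down frame round the black carrier, hinged at the fixture's far side, already lying down: 0 = down, grows as it is lifted, rad.
- lock_face (a point): Centre of the ignition lock's face: round steel plug in a dark ring (41 mm outside, 22 mm opening, 2 mm proud) on the black carrier's upright barrel, 98 mm above the bench. z up; y = keyway's long direction while unturned, x its short one; axes fixed to the fixture, not the plug. Keyway 13 x 5.5 mm, 37 deep, 3 mm bevelled mouth; two spring pins inside press on the key's edges.
- lock_plug (a joint): Angle of the plug, rad: 0 at rest, 1.57 = a quarter clockwise seen from above, at its stop (start). A spring turns it back with 0.04 Nm at rest, 0.11 Nm at the stop. The key has about 0.1 rad of play, so it turns a little more than the plug. Turn it only once the key is fully home.
- key_grip (a point): The right key, blade down in the grey rack: centre of its square black head, 10 mm thick (x, pinch here), 34 wide (y), 40 tall (z up). Under it a steel collar (19 mm round flange), 10 tall, then a flat blade 4.5 thick (x), 12 wide (y), 35 long, waisted, tapered tip, same both ways round; tip 65 mm below this point. In the rack: 72 mm above the bench, rack top at 42 mm, blade 35 deep in it. 40 g.
- key_seat (a point): On the same key's axis at the underside of the collar, 30 mm below key_grip, where the blade begins; same axes. Fully home, this point lies on lock_face. Over the last 10 mm or so the pins resist a straight push with roughly 8 to 16 N, much less while the key is rocked about 3 degrees either way about its own axis.
- round_key_grip (a point): The other key, to be left alone, 100 mm away at the other end of the same rack (which end varies): centre of its round black head, 34 mm in diameter, 10 mm thick, on a round shank.
Not all that is in view belongs to the job. Leave any blue look-alike of the part that bears key_grip alone.

How it is judged:
By the outcome, as a careful person would: the job done as asked, in the order asked, and still so for the second after the job is handed in, while the arm keeps its last pose, push and grip.
It also fails if it takes over 64 s, if anything falls off the work surface, if the arm or the gripper's body presses on something with over 40 N, if the wrist force passes 120 N, or if a joint passes its speed limit or range.

### The arm

A 6-joint arm with a two-finger parallel gripper is mounted at the origin on the work surface. World frame = base frame: x ahead of the robot, y to its left, z up, the work surface at z = 0. Lengths are in m, angles in rad, forces in N, time in s.
With the tool pointing down it reaches from about 0.325 to 0.875 m from the base axis. Payload 4.4 kg.
Tool frame: the origin (TCP) lies at the centre of the arm's flange, where the gripper is bolted on; the fingertips stand 173 mm ahead of it and the grasp point (between the pads) lies 155 mm ahead of it; z points along the fingers, y is the line along which they close (so a half turn about z gives the same grasp; the last joint's range is limited). The gripper opens to 85 mm and grips with 20 to 120 N. Pads are 22 mm wide; open, the fingers measure 114 mm over their backs; the gripper's body (76 mm by 85 mm) begins 54 mm behind the grasp point. The pads swing forward as they close: fully open they stand 13 mm farther back than shut.
Start: joints at [-1.478, 0.207, 1.542, -0, 1.393, -0.15], TCP at [0.139, -0.558, 0.405] pointing down, gripper open.
Joint ranges: [-2.73, 2.73], [-0.86, 2.22], [0.23, 2.46], [-1.11, 4.25], [0.08, 2.63], [-2.82, 2.82]. Speed limits (rad/s): [2.79, 2.79, 3.14, 3.14, 3.14, 3.14].

### API

Orientations are given as a unit quaternion [x, y, z, w].
In Python, from bench import bot gives the robot as it stands. Calls block until the motion is done:
- bot.movep(position, orientation): joint-space move of the TCP to a pose.
- bot.movel(position, v=0.15, orientation=None, threshold=None): straight line of the TCP; orientation=None keeps the orientation; v is the mean speed in m/s. With threshold (N) it stops when the force on the tool has changed by that much, and returns True; else False.
- bot.set_joints(angles): joint-space move.
- bot.grip(opening, effort=None): finger opening in m; effort is the grip in N (None keeps the last); returns when the fingers have stopped.
- bot.hold(seconds).
- bot.inverse_kinematics(position, orientation): joint angles nearest the present ones, or None.
- bot.snapshot(name): name is "scene" or "top"; returns the picture (384x512x3 uint8, blue, green, red); there is no depth.
- bot.camera_info(name): a dict with "fov_y" (degrees; the focal length in pixels is half the picture's height over the tangent of half this angle, whatever the lens; pixels are square), "cx", "cy" (the principal point, pixels), "origin" and "orientation" of the camera in the world. Camera axes: x right, y down, z forward; pixel columns grow to the right and rows downward; lengths in m; the calibration is good to about 2 mm. A picture is of the moment at which its call begins. camera_info takes no time and is no camera call.
A pose or a line that the arm cannot do raises bot.IKError and nothing moves.
- bot.close_job(): hands the job in; it is judged then, once.
Readings, each from a call of its own:
- bot.get_time_s(): time.
- bot.get_qpos(): joint angles.
- bot.get_joint_vel(): joint speeds.
- bot.get_joint_torque(): joint torques, N m.
- bot.get_position(): TCP position.
- bot.get_tool_rot(): TCP orientation.
- bot.get_force(): force on the tool from outside, world axes, zero at the start.
- bot.get_torque(): the same for the moment, N m.
- bot.get_grip_width(): finger opening in m.
- bot.get_grasp_force(): force on a finger pad.
Only numpy, scipy, OpenCV 4.12 (cv2) and the standard library are available. Lean on these libraries where they do the work, as an engineer would, in place of code of your own. Each camera call takes 0.05 s, during which the arm holds its last target. There are 200 camera calls.

## Working session

There is one attempt and no reset: what is moved stays moved. The work goes in short steps, each a Python script; the robot and the scene stay as the last script left them, time stands still between calls to the robot, and variables do not carry over. Pictures are saved under pics/ and viewed, at most 10 in all, crops included, and the job is handed in when it is done.

```bash
ls; mkdir -p pics; python3 - <<'E'
from bench import bot
import cv2
for n in("scene","top"):
    cv2.imwrite(f"pics/{n}0.png",cv2.resize(bot.snapshot(n),(800,600),interpolation=cv2.INTER_CUBIC)); print(n,bot.camera_info(n))
print(bot.get_tool_rot(),bot.get_position(),bot.get_time_s())
E
```

```text
pics
scene {'fov_y': 56.591500257930164, 'cx': 252.98835950229005, 'cy': 189.8852666546514, 'origin': array([ 1.06440183, -0.55769455,  0.73295196]), 'orientation': array([ 0.84739171,  0.34976361, -0.15225172, -0.36934013])}
top {'fov_y': 55.29238917490408, 'cx': 252.38865366904366, 'cy': 181.62350258129175, 'origin': array([ 0.39831261, -0.07472205,  1.2700927 ]), 'orientation': array([-0.69399389,  0.71446974, -0.05015946,  0.07341325])}
[ 9.92577333e-01  1.21610711e-01  4.81113125e-05 -1.03517225e-03] [ 0.13876607 -0.5576605   0.40363575] 0.1
```

View pics/scene0.png

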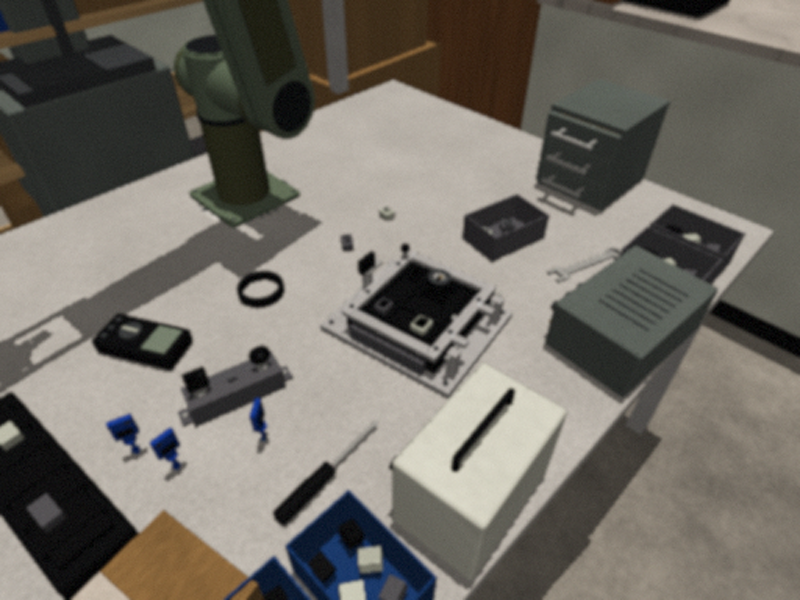

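View pics/top0.png

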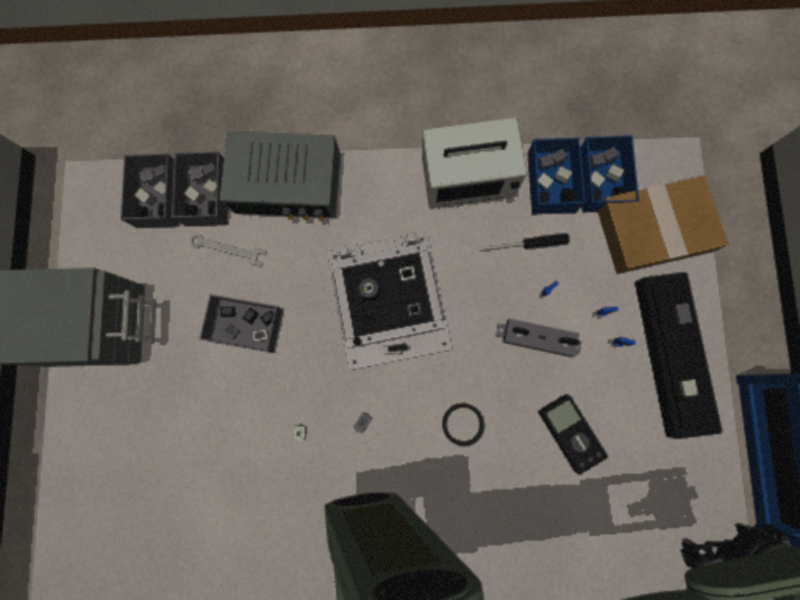

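Scene: fixture in the middle (420,310), with the turnbutton's black rib at (366,262) and the lock ring at (438,277). The rack is at (235,385), with a squarish head at (195,378) and a roundish one at (260,353). There are blue decoys below it. Top: lock (369,288), turnbutton (398,348), rack (538,338) with heads at (520,331) and (569,342). I'll take zoomed crops next.

```bash
python3 - <<'E'
from bench import bot
import cv2,numpy as np
s=bot.snapshot("scene");t=bot.snapshot("top")
cv2.imwrite("pics/s.png",s);cv2.imwrite("pics/t.png",t)
def crop(im,u,v,w,h,z): return cv2.convertScaleAbs(cv2.resize(im[v:v+h,u:u+w],(w*z,h*z),interpolation=cv2.INTER_NEAREST),alpha=1.6)
a=crop(s,105,210,90,66,4); b=crop(s,205,145,90,66,4)   # s key rack, s fixture
c=crop(t,205,145,90,98,4)[:264]; c=crop(t,300,190,90,66,4); d=crop(t,210,170,90,66,4)
cv2.imwrite("pics/c1.png",np.vstack([np.hstack([a,b]),np.hstack([c,d])]))
E
```

```text
(no output)
```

View pics/c1.png

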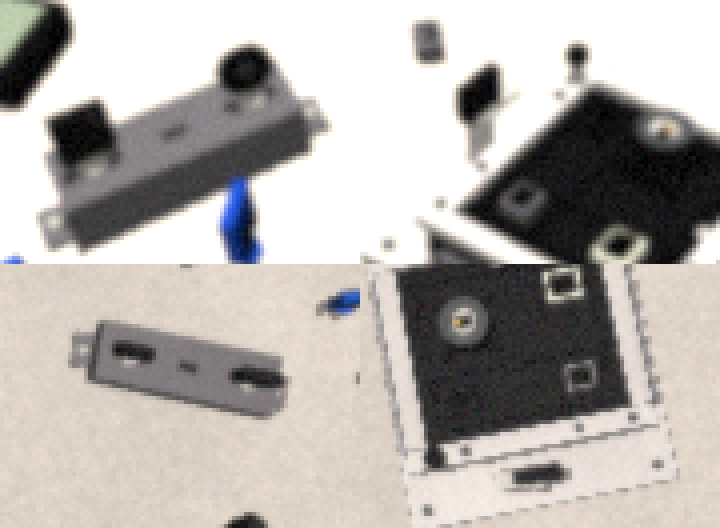

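The crops show the square-headed key at the scene's lower left end of the rack, which is the right end in the top view. The round key is at the other end. The rib lies roughly parallel to the fixture's front bar. Next I'll measure blobs and zoom in on the lock.

```bash
cat > h.py <<'E'
from bench import bot
import cv2,numpy as np
from scipy.spatial.transform import Rotation as R
def cam(n):
    c=bot.camera_info(n); return c,192/np.tan(np.radians(c['fov_y']/2)),R.from_quat(c['orientation']).as_matrix()
def ray(n,p):
    c,f,M=cam(n); d=M@np.array([(p[0]-c['cx'])/f,(p[1]-c['cy'])/f,1]); return c['origin'],d/np.linalg.norm(d)
def plane(n,p,z):
    o,d=ray(n,p); return o+d*(z-o[2])/d[2]
def tri(ps,pt):
    A=0;b=0;L=[ray("scene",ps),ray("top",pt)]
    for o,d in L:
        P=np.eye(3)-np.outer(d,d);A=A+P;b=b+P@o
    X=np.linalg.solve(A,b); return X,[np.linalg.norm((np.eye(3)-np.outer(d,d))@(X-o)) for o,d in L]
def proj(n,X):
    c,f,M=cam(n); q=M.T@(np.asarray(X)-c['origin']); return np.array([c['cx']+f*q[0]/q[2],c['cy']+f*q[1]/q[2]])
def avg(n,k=6): return np.mean([bot.snapshot(n) for _ in range(k)],0).astype(np.float32)
def blob(im,box,th,inv=True):
    u,v,w,h=box; g=im[v:v+h,u:u+w].max(2); m=((g<th) if inv else (g>th)).astype(np.uint8)
    k,l,st,ce=cv2.connectedComponentsWithStats(m,connectivity=4)
    out=[]
    for i in range(1,k):
        if st[i,4]>=8:
            y,x=np.nonzero(l==i); C=np.cov(np.c_[x,y].T); ev,V=np.linalg.eigh(C)
            out.append((st[i,4],ce[i]+[u,v],V[:,1],np.sqrt(ev)))
    return sorted(out,key=lambda a:-a[0])
E
python3 - <<'E'
from h import *
s=avg("scene");t=avg("top");np.save("s.npy",s);np.save("t.npy",t)
np.set_printoptions(precision=4,suppress=True)
for nm,im,n,box in(("keyS",s,"scene",(112,230,28,24)),("roundS",s,"scene",(157,218,20,20)),("ribS",s,"scene",(226,158,14,18)),("keyT",t,"top",(352,210,26,18)),("roundT",t,"top",(324,204,18,16)),("ribT",t,"top",(243,216,24,14))):
    for th in (30,38,46): print(nm,th,[(a,c,d,e) for a,c,d,e in blob(im,box,th)[:2]])
def z(im,u,v,w,h,k): return np.clip(cv2.resize(im[v:v+h,u:u+w],(w*k,h*k),interpolation=cv2.INTER_NEAREST)*1.5,0,255)
cv2.imwrite("pics/c2.png",np.hstack([z(s,268,166,24,24,16),z(t,224,172,24,24,16)]))
cv2.imwrite("pics/c3.png",np.vstack([np.hstack([z(s,108,226,32,24,12),z(s,220,155,32,24,12)]),np.hstack([z(t,349,207,32,24,12),z(t,238,210,32,24,12)])]))
E
```

```text
keyS 30 [(np.int32(142), array([125.0704, 243.3521]), array([-0.874,  0.486]), array([3.1952, 3.7361]))]
keyS 38 [(np.int32(156), array([125.1731, 243.4679]), array([-0.8761,  0.4821]), array([3.3882, 3.8753]))]
keyS 46 [(np.int32(174), array([125.2874, 243.8218]), array([-0.7998,  0.6003]), array([3.7136, 4.0754]))]
roundS 30 [(np.int32(85), array([165.8471, 227.3059]), array([-0.8711,  0.4911]), array([2.2862, 2.9881]))]
roundS 38 [(np.int32(92), array([165.8152, 227.4457]), array([-0.8837,  0.4681]), array([2.4818, 2.98  ]))]
roundS 46 [(np.int32(102), array([165.8922, 227.3922]), array([-0.936,  0.352]), array([2.5735, 3.2015]))]
ribS 30 [(np.int32(63), array([234.5238, 168.1746]), array([-0.5654,  0.8248]), array([1.6422, 3.1765]))]
ribS 38 [(np.int32(72), array([234.1111, 168.3611]), array([-0.6064,  0.7952]), array([1.7937, 3.2788]))]
ribS 46 [(np.int32(76), array([234.1316, 168.3553]), array([-0.5489,  0.8359]), array([1.8226, 3.396 ]))]
keyT 30 [(np.int32(25), array([363.4, 218. ]), array([-0.9917, -0.1289]), array([0.6403, 3.2924]))]
keyT 38 [(np.int32(35), array([363.7143, 217.9143]), array([-0.9836, -0.1804]), array([0.9406, 3.244 ]))]
keyT 46 [(np.int32(44), array([363.7955, 217.9318]), array([-0.985 , -0.1724]), array([1.0991, 3.355 ]))]
roundT 30 [(np.int32(23), array([332.8261, 211.5217]), array([-0.9815, -0.1913]), array([0.7407, 2.7549]))]
roundT 38 [(np.int32(26), array([332.6538, 211.5   ]), array([-0.9801, -0.1985]), array([0.7878, 2.7776]))]
roundT 46 [(np.int32(32), array([332.9688, 211.4375]), array([-0.9801, -0.1987]), array([0.9168, 2.9773]))]
ribT 30 []
ribT 38 [(np.int32(24), array([254.5833, 222.25  ]), array([-0.9941,  0.1087]), array([0.6607, 3.0807]))]
ribT 46 [(np.int32(31), array([254.2581, 222.2581]), array([-0.9948,  0.1023]), array([0.8376, 3.1455]))][ WARN:0@8.952] global loadsave.cpp:1063 imwrite_ Unsupported depth image for selected encoder is fallbacked to CV_8U.
```

View pics/c2.png

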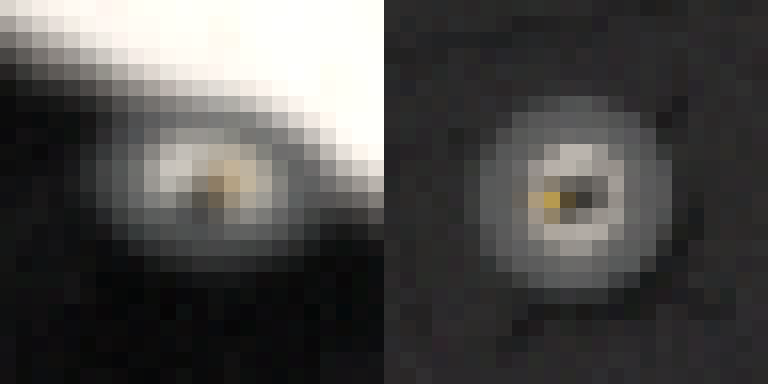

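View pics/c3.png

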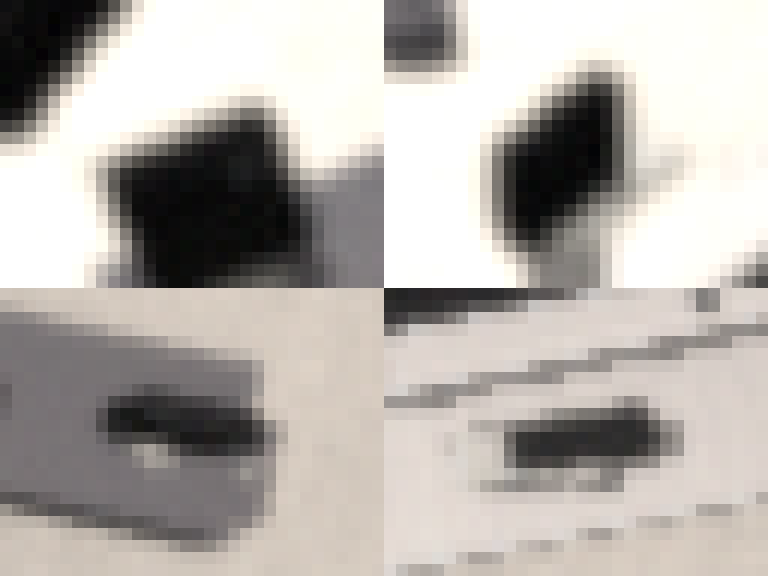

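Lock close-up: in the top view the keyway lies along the image row, with a gold pin at px 234.5 and the dark slot at 236.5 on row 184, so it runs along the fixture's y. The ring is centred near (235.5,183.6). The square head and the rib are clean dark blobs in both views. Now I'll compute poses.

```bash
python3 - <<'E'
from h import *
np.set_printoptions(precision=4,suppress=True)
s=np.load("s.npy");t=np.load("t.npy")
K=tri((125.17,243.47),(363.7,217.93)); Rd=tri((165.82,227.45),(332.7,211.5)); B=tri((234.1,168.4),(254.35,222.25))
print("key",K);print("round",Rd);print("rib",B)
print("plane key",plane("top",(363.7,217.93),.072),plane("scene",(125.17,243.47),.072))
print("plane rib",plane("top",(254.35,222.25),.0895),plane("scene",(234.1,168.4),.0895))
# rack angle
d=(plane("top",(363.7,217.93),.072)-plane("top",(332.7,211.5),.072));print("keys apart",np.linalg.norm(d),np.degrees(np.arctan2(d[1],d[0])))
def ang(p,v,z):
    e=plane("top",np.array(p)+10*v,z)-plane("top",np.array(p)-10*v,z);return np.degrees(np.arctan2(e[1],e[0]))
print("key blob ang",ang((363.7,217.9),np.array([.984,.18]),.09),"rib",ang((254.3,222.2),np.array([.9945,-.105]),.1))
# ring
for th in(52,58,64):
    o=blob(t,(226,173,20,21),th,False)[0]; print("ring",th,o[0],o[1],plane("top",o[1],.099),o[3],"scene proj",proj("scene",plane("top",o[1],.098)))
# carrier
g=t.max(2); m=np.zeros(g.shape,np.uint8); m[155:225,205:295]=(g[155:225,205:295]<75)
m=cv2.morphologyEx(m,cv2.MORPH_OPEN,np.ones((3,3)))
cs,_=cv2.findContours(m,0,2); c=max(cs,key=cv2.contourArea)[:,0,:]
P=np.array([plane("top",q,.065)[:2] for q in c]);r=cv2.minAreaRect((P*1000).astype(np.float32));print("carrier",r)
# fixture plate: lines of dark edge; use gray-world: hough on Canny
e=cv2.Canny(t.astype(np.uint8)[145:245,200:300],60,150)
L=cv2.HoughLinesP(e,1,np.pi/360,25,minLineLength=25,maxLineGap=4)
for l in L[:,0]:
    a=plane("top",l[:2]+[200,145],.05);b=plane("top",l[2:]+[200,145],.05);print(l,round(float(np.degrees(np.arctan2(b[1]-a[1],b[0]-a[0])))%90,1),round(float(np.linalg.norm(b-a)),3))
E
```

```text
key (array([ 0.4801, -0.3949,  0.0709]), [np.float64(0.00028473140104946337), np.float64(0.00028473140104956973)])
round (array([ 0.504 , -0.2974,  0.0679]), [np.float64(0.00041745497431979465), np.float64(0.00041745497431978495)])
rib (array([ 0.4752, -0.0412,  0.0894]), [np.float64(0.00015485571672561307), np.float64(0.0001548557167257089)])
plane key [ 0.4802 -0.3944  0.072 ] [ 0.4809 -0.3954  0.072 ]
plane rib [ 0.4751 -0.0413  0.0895] [ 0.4753 -0.0411  0.0895]
keys apart 0.10085845511679437 -103.57219498196294
key blob ang -102.18476266866122 rib -85.61782462242707
ring 52 105 [235.4952 183.7524] [0.6007 0.0163 0.099 ] [2.8816 2.9843] scene proj [280.9524 177.1819]
ring 58 90 [235.2111 183.9333] [0.6002 0.0172 0.099 ] [2.6759 2.8271] scene proj [281.0248 176.9261]
ring 64 57 [235.4912 184.0175] [0.5999 0.0163 0.099 ] [2.1307 2.3717] scene proj [280.7187 177.0286]
carrier ((581.8132934570312, -20.076927185058594), (168.41175842285156, 173.56861877441406), 9.639699935913086)
[14 27 23 78] 9.4 0.176
[12 33 22 90] 9.4 0.196
[19 28 27 75] 8.9 0.162
[34 76 84 65] 10.7 0.17
[22 25 68 16] 9.4 0.16
[75 16 86 64] 10.5 0.168
[67  8 79 67] 9.3 0.206
[25 91 56 84] 11.1 0.105
[30 70 76 60] 10.6 0.157
[76 27 84 66] 9.2 0.135
[34 74 87 63] 10.1 0.18
```

```bash
cat >> h.py <<'E'
np.set_printoptions(precision=4,suppress=True)
def q(phi): a=np.radians(phi+90)/2; return np.array([np.cos(a),np.sin(a),0,0])
def st(l=""): print(l,"t",round(bot.get_time_s(),2),"p",bot.get_position(),"F",bot.get_force(),"M",bot.get_torque(),"w",bot.get_grip_width(),"gf",bot.get_grasp_force(),flush=True)
RIB=np.array([.4752,-.0412]); LOCK=np.array([.6003,.0165]); KEY=np.array([.4803,-.3948]); FIX=9.7
E
python3 - <<'E'
from h import *
bot.movep([*RIB,.34],q(4.4)); st("above")
bot.grip(.045,40); bot.movel([*RIB,.25],v=.12,threshold=8); st("down")
bot.grip(0.0,40); st("gripped")
for a in (-20,-45,-65,-75,-78,-81,-83):
    bot.movep([*RIB,.25],q(a)); st(a)
    if abs(bot.get_torque()[2])>.5: break
E
```

```text
above t 3.02 p [ 0.4754 -0.0419  0.3402] F [ 0.4412  0.3062 -0.224 ] M [ 0.0031 -0.0373 -0.0439] w 0.0857309827175462 gf 0.0
down t 4.39 p [ 0.4757 -0.0413  0.2506] F [ 0.3066 -1.5111  0.1985] M [-0.0159  0.0143 -0.018 ] w 0.04515224455977378 gf 0.0
gripped t 4.78 p [ 0.4755 -0.0413  0.2509] F [-2.6559 -0.5068  6.2861] M [ 0.0344  0.3414 -0.0113] w 0.01115184353444529 gf 43.623636960983276
-20 t 5.28 p [ 0.475  -0.0412  0.2509] F [-4.2223  0.6816  8.5088] M [ 0.0567  0.6608 -0.0193] w 0.011209492900859897 gf 44.096224308013916
-45 t 5.78 p [ 0.4747 -0.041   0.2509] F [-5.815   2.1346 10.1223] M [ 0.2638  0.8875 -0.0481] w 0.011172357884754755 gf 44.4059693813324
-65 t 6.2 p [ 0.4744 -0.0406  0.2509] F [-6.5345  2.1811 10.5706] M [ 0.4205  1.0198 -0.0359] w 0.011593245749977051 gf 44.59797441959381
-75 t 6.49 p [ 0.4744 -0.0405  0.2509] F [-7.1698  2.2802 11.8713] M [ 0.546   1.0843 -0.0678] w 0.011212554341516686 gf 44.66276228427887
-78 t 6.74 p [ 0.4744 -0.0404  0.2509] F [-7.417   3.7004 11.7712] M [ 0.597   1.1209 -0.0197] w 0.01101599644976487 gf 44.67424929141998
-81 t 6.99 p [ 0.4744 -0.0403  0.2509] F [-7.2651  4.0582 12.3274] M [0.7052 1.1119 0.4574] w 0.011017917022793245 gf 45.21793842315674
-83 t 7.24 p [ 0.4744 -0.0402  0.2509] F [-7.4136  4.5394 12.4139] M [0.7542 1.066  1.2315] w 0.011508803703881243 gf 58.54205088224262
```

```bash
python3 - <<'E'
from h import *
bot.movep([*RIB,.25],q(-80.5)); st()
bot.grip(.04); bot.movel([*RIB,.36],v=.2)
bot.movep([*KEY,.34],q(-13)); st("above key")
t=avg("top",2); s=avg("scene",2)
def z(im,u,v,w,h,k): return np.clip(cv2.resize(im[v:v+h,u:u+w],(w*k,h*k),interpolation=cv2.INTER_NEAREST)*1.5,0,255).astype(np.uint8)
cv2.imwrite("pics/c4.png",np.hstack([z(t,225,200,50,40,8),z(s,215,150,50,40,8)]))
bot.movel([*KEY,.233],v=.12,threshold=8); st("down")
bot.grip(0,60); st("gripped")
E
```

```text
t 7.49 p [ 0.4744 -0.0403  0.2509] F [-6.6851  3.4451 12.6824] M [0.6964 1.0658 0.2001] w 0.011309314343671634 gf 44.73901927471161
above key t 10.12 p [ 0.4804 -0.3941  0.3391] F [ 0.3281  1.0089 -0.48  ] M [-0.0006  0.0382 -0.0087] w 0.03997183252566732 gf 0.0
down t 11.36 p [ 0.4807 -0.3952  0.234 ] F [-1.7074 -0.5133  0.6576] M [0.0148 0.0065 0.0057] w 0.03976837983776816 gf 0.0
gripped t 11.73 p [ 0.4807 -0.3952  0.2342] F [0.02   0.1251 3.231 ] M [ 0.0541 -0.0087  0.0133] w 0.008925491017624878 gf 59.238629937171936
```

View pics/c4.png

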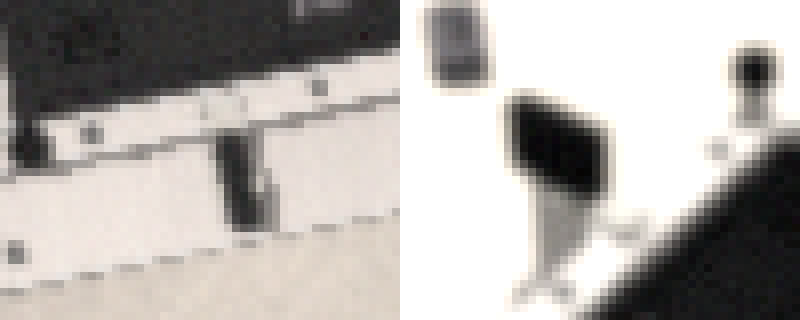

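The picture shows the turnbutton turned a quarter, with the wing across the front bar (top crop around 230,110). The key is gripped, so I'll lift it and bring it over the lock.

```bash
python3 - <<'E'
from h import *
p=bot.get_position(); bot.movel([p[0],p[1],.385],v=.15); st("lift")
bot.movep([*LOCK,.385],q(FIX)); st("over")
bot.movel([*LOCK,.345],v=.1); bot.hold(.3); st("near")
s=avg("scene",3);t=avg("top",1)
def z(im,u,v,w,h,k): return np.clip(cv2.resize(im[v:v+h,u:u+w],(w*k,h*k),interpolation=cv2.INTER_NEAREST)*1.6,0,255).astype(np.uint8)
cv2.imwrite("pics/c5.png",np.hstack([z(s,255,135,50,60,8),z(s,100,215,50,60,8)]))
print("proj tip", proj("scene",[*LOCK,.345-.2272]),"seat",proj("scene",[*LOCK,.345-.1922]),"face",proj("scene",[*LOCK,.098]))
E
```

```text
lift t 12.9 p [ 0.4803 -0.3948  0.3834] F [-0.3231  0.3075 -0.9563] M [-0.031  -0.0394 -0.0272] w 0.00893983723909141 gf 58.78726780414581
over t 14.47 p [0.6004 0.0154 0.3849] F [ 0.6124 -0.7714 -0.8479] M [-0.0198 -0.0104 -0.0212] w 0.009648117537459021 gf 58.77828598022461
near t 15.32 p [0.6006 0.0165 0.3458] F [-0.696   0.399  -0.1026] M [-0.0899 -0.0392  0.0633] w 0.00921505993472736 gf 58.780800104141235
proj tip [281.2103 171.4727] seat [281.9355 161.2019] face [280.8158 177.0597]
```

View pics/c5.png

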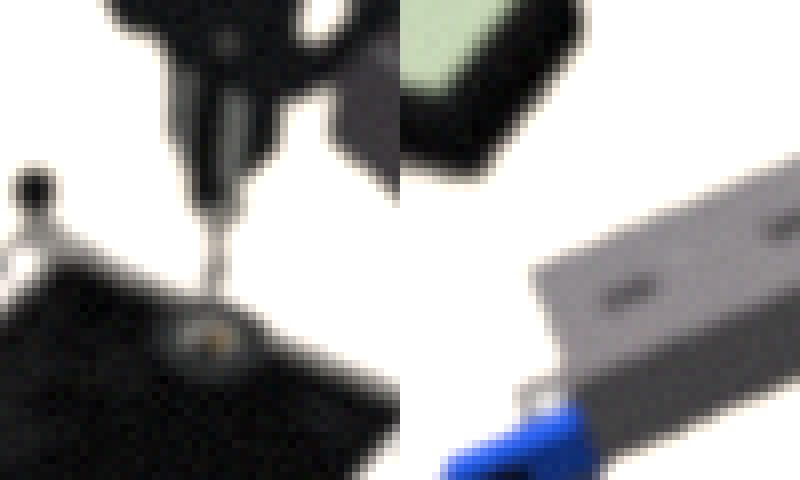

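The key is in the gripper, with the tip near px (282,172) against the predicted (281.2,171.5), directly above the keyway at (281,177). The rack slot is empty and the round key is still there. Now I'll lower it into the lock.

```bash
python3 - <<'E'
from h import *
f0=bot.get_force()
r=bot.movel([*LOCK,.303],v=.03,threshold=6); st(f"ins {r}"); print(bot.get_force()-f0)
E
```

```text
ins False t 17.07 p [0.6002 0.0166 0.3029] F [ 0.6607 -0.0597 -1.0455] M [ 0.0505 -0.1623 -0.0658] w 0.009170477246356123 gf 58.82081151008606
[-0.256  -0.4348 -0.4724]
```

```bash
python3 - <<'E'
from h import *
bot.grip(0,90)
z=.303; sg=1
for i in range(30):
    z=max(z-.0006,.2885); sg=-sg
    bot.movep([*LOCK,z],q(FIX+3*sg)); F=bot.get_force(); p=bot.get_position()
    print(round(z,4),p[2].round(4),F.round(1),bot.get_torque()[2].round(2))
    if F[2]>22 : break
st("end")
E
```

```text
0.3024 0.3025 [ 0.8  0.  -0.4] 0.0
0.3018 0.3019 [ 0.  -0.4 -0. ] 0.01
0.3012 0.3013 [ 1.3 -0.6 -0.5] -0.05
0.3006 0.3007 [ 1.5 -1.  -0. ] -0.05
0.3 0.3001 [ 0.5  0.7 -0.3] 0.01
0.2994 0.2995 [ 1.5  0.4 -0.7] -0.02
0.2988 0.2989 [0.5 1.1 1.7] 0.01
0.2982 0.2984 [0.8 0.9 0.5] -0.03
0.2976 0.2981 [0.3 0.4 4. ] 0.02
0.297 0.2976 [0.1 0.4 5.1] 0.03
0.2964 0.297 [0.  0.5 5. ] 0.04
0.2958 0.2964 [ 0.7 -0.5  5.7] -0.0
0.2952 0.2958 [1.  0.8 5.2] -0.02
0.2946 0.2952 [0.6 0.1 4.7] 0.04
0.294 0.2947 [0.4 0.1 5.1] -0.01
0.2934 0.2941 [-0.3  0.8  5.2] 0.01
0.2928 0.2931 [ 1.2 -0.1  4.1] -0.02
0.2922 0.2918 [1.6 0.4 1.1] -0.01
0.2916 0.2911 [ 1.9  1.2 -0.2] 0.03
0.291 0.2907 [ 2.6 -0.2  0. ] -0.02
0.2904 0.2903 [2.3 0.2 0.2] -0.04
0.2898 0.2901 [1.7 0.6 2.3] -0.0
0.2892 0.2901 [ 0.2 -0.2  5.1] 0.04
0.2886 0.29 [0.3 0.4 6.9] 0.07
0.2885 0.2901 [-0.1  0.7  7.9] 0.0
0.2885 0.2901 [-0.4  0.7  7.6] 0.02
0.2885 0.2901 [-1.   0.7  7. ] -0.06
0.2885 0.2901 [-0.   0.1  8. ] 0.02
0.2885 0.29 [0.4 0.3 8.2] -0.01
0.2885 0.2901 [-0.7  0.7  7.2] 0.03
end t 24.79 p [0.6006 0.0166 0.2901] F [-0.6604  0.747   7.1722] M [0.1631 0.0842 0.0329] w 0.00901473469080145 gf 91.70969009399414
```

```bash
python3 - <<'E'
from h import *
for a in (0,20,40,60,75,85,90,93,95,97,98.5,100):
    bot.movep([*LOCK,.2890],q(FIX-a)); M=bot.get_torque()[2]
    print(a,bot.get_position(),bot.get_force().round(1),M.round(3))
    if abs(M)>.6: break
bot.hold(.5); st("held")
print(R.from_quat(bot.get_tool_rot()).as_euler('zyx',degrees=True))
s=avg("scene",2);t=avg("top",1)
cv2.imwrite("pics/c6.png",np.clip(cv2.resize(s[110:270,100:320],(800,582),interpolation=cv2.INTER_CUBIC)*1.5,0,255).astype(np.uint8))
E
```

```text
0 [0.6005 0.0165 0.2901] [0.3 0.9 7.1] -0.003
20 [0.6004 0.0165 0.2901] [-0.4 -0.   6.4] 0.029
40 [0.6002 0.0166 0.2901] [-1.   0.4  6.7] 0.036
60 [0.6    0.0167 0.2901] [-1.6  0.7  7.4] 0.092
75 [0.6    0.0169 0.29  ] [-2.7  2.1  8.1] 0.125
85 [0.5999 0.017  0.29  ] [-2.   1.1  8.2] 0.112
90 [0.5999 0.0171 0.29  ] [-2.6  2.2  8.4] 0.133
93 [0.5999 0.017  0.2901] [-2.7  1.7  8.1] 0.1
95 [0.5999 0.0171 0.29  ] [-2.6  1.2  7.6] 0.064
97 [0.5999 0.0171 0.2901] [-2.6  1.3  9.3] 0.113
98.5 [0.5999 0.0171 0.29  ] [-2.   1.8  8.4] 0.093
100 [0.5999 0.0172 0.29  ] [-2.4  2.   7.4] 0.185
held t 28.97 p [0.5999 0.0172 0.29  ] F [-2.8355  1.7101  8.9889] M [0.4416 0.3668 0.1359] w 0.008904255585997216 gf 91.8651831150055
[   0.3116   -0.0881 -179.9284]
```

View pics/c6.png

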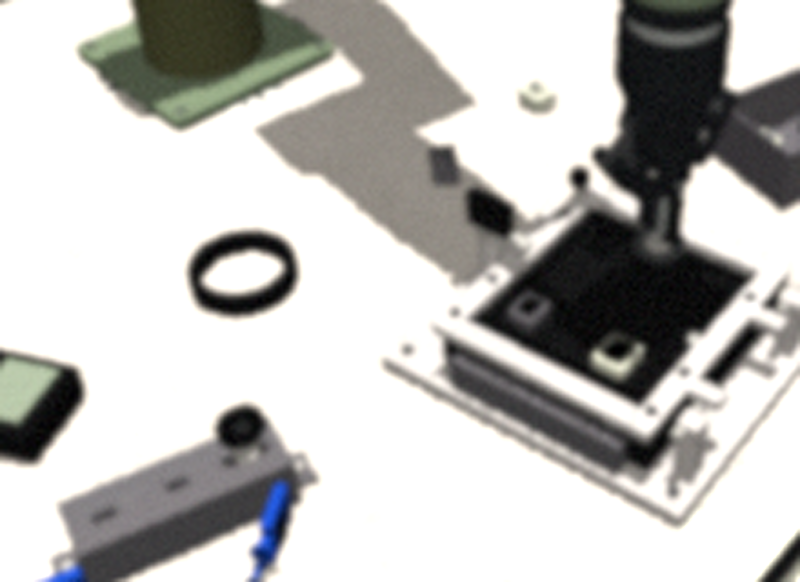

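The picture shows the key collar down on the lock, the round key still in the rack, and the turnbutton across the bar. The stop isn't clearly felt yet, so I'll turn a little further.

```bash
python3 - <<'E'
from h import *
for a in (101,102,103,104,105,106):
    bot.movep([*LOCK,.2890],q(FIX-a)); bot.hold(.1); M=np.mean([bot.get_torque()[2] for _ in range(5)])
    print(a,bot.get_qpos()[5],bot.get_force().round(1),M.round(3))
    if abs(M)>.4: break
bot.hold(.5); st("held")
E
```

```text
101 1.4773126800382692 [-2.1  2.8  8.8] 0.236
102 1.4946663812438903 [-1.7  2.8  8. ] 0.199
103 1.5119240259382887 [-2.   2.3  8.5] 0.274
104 1.5292634086333288 [-2.   2.1  9.1] 0.367
105 1.5469506522388 [-2.   3.   8.4] 0.273
106 1.5642728929183534 [-1.4  2.7  8. ] 0.365
held t 31.72 p [0.6001 0.0173 0.29  ] F [-1.4977  2.2933  7.6561] M [0.5056 0.1666 0.3663] w 0.00860274682500271 gf 91.78346514701843
```

```bash
python3 - <<'E'
from h import *
for a in (107.5,109):
    bot.movep([*LOCK,.2890],q(FIX-a)); bot.hold(.2); M=np.mean([bot.get_torque()[2] for _ in range(5)])
    print(a,bot.get_force().round(1),M.round(3),bot.get_grip_width())
    if M>.5: break
for i in range(3): bot.hold(.3); st()
s=avg("scene",4)
cv2.imwrite("pics/c7.png",np.clip(cv2.resize(s[135:195,255:315],(600,600),interpolation=cv2.INTER_CUBIC)*3,0,255).astype(np.uint8))
E
```

```text
107.5 [-1.4  3.3  7.7] 0.373 0.008742188096315056
109 [-2.2  3.2  7.1] 0.493 0.008997982086133971
 t 32.92 p [0.6001 0.0174 0.29  ] F [-1.7258  2.7287  8.1821] M [0.5368 0.1882 0.4859] w 0.008653358737301105 gf 91.8227219581604
 t 33.22 p [0.6001 0.0174 0.2901] F [-2.1657  3.3971  6.7888] M [0.5588 0.2242 0.4892] w 0.008358077865713192 gf 91.82277917861938
 t 33.52 p [0.6001 0.0174 0.29  ] F [-1.6811  3.3576  8.4945] M [0.5111 0.159  0.5155] w 0.008455329033503742 gf 91.82244300842285
```

View pics/c7.png

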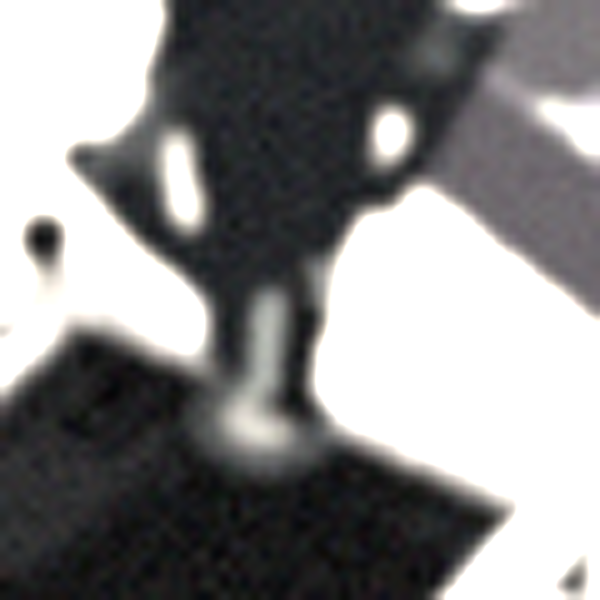

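The collar sits on the lock's ring at about (260,430), and the fingers hold the key with a steady 0.5 Nm against the stop. I'm handing the job in.

```bash
python3 -c "
from bench import bot
print(bot.close_job())"
```

```text
the job is handed in; nothing more can be done
None
```

I handed the job in at about 34 s with every step done in order: the turnbutton is across the frame bar, the square-headed key is fully home, and I'm holding it turned clockwise against the stop (steady 0.5 Nm; the stop came on gradually and the plug angle can't be read directly), with the round key still in the rack.

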